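Set out the courier's three drops in order

TASK

Set out the courier's drops in a row, strictly in this order: the brown carton with blue tape centred on the green mat, then the black box centred on the red mat, then the white box on the bare bench midway between the two mats and in line with them, and last the small yellow box centred on top of the blue-taped carton. Each lies flat, right way up, long sides parallel to the mats' long sides, and is let go; leave the carton without tape and the roll of tape where they are.

Things in the scene. Friction and masses are not known exactly. Their poses are not given: they have to be found in the camera images.
- brown_carton_center (a point): Brown cardboard carton with a bright blue tape along the middle of its top, and a white label, a closed rigid box 105 long (own x) by 65 wide (own y) by 55 high (own z, up). Loose, standing on the bench at the start. The point is its very centre, half-way up (27.5 above its underside). Both ends are equivalent. About 0.22 kg.
- black_box_center (a point): Black box with a white label, no tape, a closed rigid box 95 long (own x) by 60 wide (own y) by 45 high (own z, up). Loose, standing on the bench at the start. The point is its very centre, half-way up (22.5 above its underside). Both ends are equivalent. About 0.18 kg.
- white_box_center (a point): White box with one orange tape across it, parallel to its width, a closed rigid box 90 long (own x) by 55 wide (own y) by 40 high (own z, up). Loose, standing on the bench at the start. The point is its very centre, half-way up (20 above its underside). Both ends are equivalent. About 0.14 kg.
- yellow_box_center (a point): Small yellow box with a white label, a closed rigid box 70 long (own x) by 50 wide (own y) by 30 high (own z, up). Loose, standing on the bench at the start. The point is its very centre, half-way up (15 above its underside). Both ends are equivalent. About 0.07 kg.
- green_mat: Green mat fixed to the bench, 150 long (own x) by 105 wide (own y) by 3 thick; origin at the centre of its underside, on the bench surface. It and the red mat always lie parallel, long sides facing, 280 mm apart centre to centre along their own y; either can be the left one. The place for the white box is the point half-way between the two centres, 140 mm from each.
- red_mat: Red mat fixed to the bench, same size and same origin as the green mat, and parallel to it.
- plain_carton_center (a point): Bystander, to be left where it is: brown cardboard carton WITHOUT any tape, only a white label, a closed rigid box 105 long (own x) by 65 wide (own y) by 55 high (own z, up). Loose, standing on the bench at the start. The point is its very centre, half-way up (27.5 above its underside). Both ends are equivalent.
- tape_roll_center (a point): Bystander, to be left where it is: roll of tan packing tape lying flat, 96 in diameter, 48 high. The point is its centre, 24 above the bench. A marker pen (14 high) and a pink note pad (9 high) lie fixed at about x = 0.65, y = -0.19 and +0.19 m; other equipment on the bench (scale, printer, scanner, trays, piles) stands fixed beyond x = 0.75 m or farther than 0.5 m to either side.
There are look-alikes about, which are no part of the job. Several things have the shape of the green_mat; the one meant has the colours described above.

How it is judged:
On the way, in this order (a step that is already met when the one before it is completed fails the run):
1. the blue-taped brown carton stands centred and square on the green mat, let go (horizontal distance between brown_carton_center and green_mat below 0.015 m and height (world z) of brown_carton_center between 0.0245 and 0.0365 m and angle between brown_carton_center's own z axis and vertical below 0.1 rad and angle between the x axis of brown_carton_center and the x axis of green_mat, either way round below 0.2 rad and linear speed of brown_carton below 0.02 m/s and angular speed of brown_carton below 0.2 rad/s and contact force between the fingers and brown_carton below 0.3 N), for 0.2 s.
2. the black box stands centred and square on the red mat, let go (horizontal distance between black_box_center and red_mat below 0.015 m and height (world z) of black_box_center between 0.0195 and 0.0315 m and angle between black_box_center's own z axis and vertical below 0.1 rad and angle between the x axis of black_box_center and the x axis of red_mat, either way round below 0.2 rad and linear speed of black_box below 0.02 m/s and angular speed of black_box below 0.2 rad/s and contact force between the fingers and black_box below 0.3 N), for 0.2 s.
3. the white box stands midway between the mats, in line and square with them, let go (x of white_box_center in the frame of green_mat between -0.015 and 0.015 m and horizontal distance between white_box_center and green_mat between 0.125 and 0.155 m and horizontal distance between white_box_center and red_mat between 0.125 and 0.155 m and height (world z) of white_box_center between 0.014 and 0.026 m and angle between white_box_center's own z axis and vertical below 0.1 rad and angle between the x axis of white_box_center and the x axis of green_mat, either way round below 0.2 rad and linear speed of white_box below 0.02 m/s and angular speed of white_box below 0.2 rad/s and contact force between the fingers and white_box below 0.3 N), for 0.2 s.
4. the yellow box lies centred and square on the blue-taped carton, let go (horizontal distance between yellow_box_center and brown_carton_center below 0.013 m and height (world z) of yellow_box_center between 0.067 and 0.079 m and angle between yellow_box_center's own z axis and vertical below 0.1 rad and angle between the x axis of yellow_box_center and the x axis of brown_carton_center, either way round below 0.2 rad and linear speed of yellow_box below 0.02 m/s and angular speed of yellow_box below 0.2 rad/s and contact force between the fingers and yellow_box below 0.3 N), for 0.2 s.
At the end, for the whole second after the job is handed in: Blue-taped carton and black box within 15 mm of the centres of the green and red mats, white box within 15 mm of midway and of the mats' line, yellow box on the carton within 13 mm; each upright, within 0.2 rad of square (yellow: to the carton), 6 mm of its height, at rest and let go (all of step 1 and all of step 2 and all of step 3 and all of step 4); the robot touches nothing.
It fails at once if the untaped carton was moved by more than 20 mm (distance of plain_carton_center from where it was at the start of the episode above 0.02 m).
It fails at once if the roll of tape was moved by more than 20 mm (distance of tape_roll_center from where it was at the start of the episode above 0.02 m).
It also fails if it takes over 109 s, if anything falls off the work surface, if the arm or the gripper's body presses on something with over 40 N, if the wrist force passes 120 N, or if a joint passes its speed limit or range.

ROBOT

A 6-joint arm with a two-finger parallel gripper is mounted at the origin on the work surface. World frame = base frame: x ahead of the robot, y to its left, z up, the work surface at z = 0. Lengths are in m, angles in rad, forces in N, time in s.
With the tool pointing down it reaches from about 0.375 to 0.975 m from the base axis. Payload 3.8 kg.
Tool frame: the origin (TCP) lies midway between the tips of the shut fingers; the grasp point (between the pads) lies 19 mm behind it; x points along the fingers, y is the direction in which the jaws open and shut, and the axes are right-handed (so a half turn about x gives the same grasp; the last joint's range is limited). The gripper opens to 88 mm and grips with 3 to 60 N. Pads are 18 mm wide; open, the fingers measure 123 mm over their backs; the gripper's body (75 mm by 187 mm) begins 45 mm behind the grasp point.
Start: joints at [1.247, 0.264, 1.604, -0, 1.274, -0.037], TCP at [0.191, 0.647, 0.239] pointing down, gripper open.
Joint ranges: [-2.63, 2.63], [-0.94, 2.18], [0.31, 2.57], [-1.31, 4.45], [0, 2.66], [-2.55, 2.55]. Speed limits (rad/s): [2.57, 2.57, 3.14, 3.14, 3.14, 3.14].

INTERFACE

Orientations are given as a rotation vector (axis times angle).
In Python, from cell import manip, inverse_kinematics, cams, order gives the robot as it stands. Calls block until the motion is done:
- manip.move_pose(position, orientation): joint-space move of the TCP to a pose.
- manip.move_linear(position, rate=0.15, rot=None): straight line of the TCP; rot=None keeps the orientation; rate is the mean speed in m/s.
- manip.set_joints(angles): joint-space move.
- manip.set_gripper(opening, force=None): finger opening in m; force is the grip in N (None keeps the last); returns when the fingers have stopped.
- manip.dwell(seconds).
- inverse_kinematics(position, orientation): joint angles nearest the present ones, or None.
- manip.state(): the state.
- cams.capture(name): name is "side" or "top"; returns a dict with "image" (420x560x3 uint8, blue, green, red), "z_map" (420x560 float32, m along the optical axis (not along the pixel's ray), 0 where there is no reading), "intrinsics" (3x3 intrinsics, pixels), "position" and "orientation" of the camera in the world. Camera axes: x right, y down, z forward; pixel columns grow to the right and rows downward; lengths in m; the calibration is good to about 2 mm. A picture is of the moment at which its call begins.
A pose or a line that the arm cannot do raises manip.IKError and nothing moves.
- order.close_job(): hands the job in, once; it reports no verdict.
The state is a dict: "clock": time; "joint_pos": joint angles; "joint_velocities": joint speeds; "tau": joint torques, N m; "tool_pos": TCP position; "tcp_rot": TCP orientation; "contact_force": force on the tool from outside, world axes, zero at the start; "moment": the same for the moment, N m; "gripper_width": finger opening in m.
Only numpy, scipy, OpenCV 4.12 (cv2) and the standard library are available. Lean on these libraries where they do the work, as an engineer would, in place of code of your own. Each camera call takes 0.05 s, during which the arm holds its last target.

## Working session

There is one attempt and no reset: what is moved stays moved. The work goes in short steps, each a Python script; the robot and the scene stay as the last script left them, time stands still between calls to the robot, and variables do not carry over. Pictures are saved under pics/ and viewed, and the job is handed in when it is done.

```bash
ls; mkdir -p pics; python3 - <<'E'
from cell import manip, cams
import cv2, numpy as np
s=manip.state(); print(s)
for n in ("top","side"):
    c=cams.capture(n); cv2.imwrite(f"pics/{n}0.png",c["image"]); np.savez(f"/tmp/{n}0.npz",**c)
    print(n,c["intrinsics"],c["position"],c["orientation"],(c["z_map"]==0).mean())
E
```

```text
pics
{'clock': 0.0, 'joint_pos': array([ 1.24708326e+00,  2.64737890e-01,  1.60536618e+00, -1.92604426e-05,
        1.27367798e+00, -3.69148463e-02]), 'joint_velocities': array([ 1.26248586e-03,  2.99170134e-03, -1.65154071e-03, -2.17573003e-03,
       -9.62585408e-05,  6.86254482e-04]), 'tau': array([-3.30813718e-04, -5.02103162e+01, -3.56882644e+01,  7.26326206e-02,
        2.95505393e-02, -1.77071838e-04]), 'tool_pos': array([0.19073948, 0.64675734, 0.2374025 ]), 'tcp_rot': array([ 0.22341922,  1.55942345, -0.22681746]), 'contact_force': array([0.37696293, 1.08553954, 0.26898084]), 'moment': array([0.00083876, 0.02035771, 0.02149195]), 'gripper_width': 0.08814078699816764}
top [[399.62837781   0.         279.0942588 ]
 [  0.         399.62837781 213.90374412]
 [  0.           0.           1.        ]] [ 0.38440558 -0.00367317  1.06223718] [-2.20180556  2.16241349 -0.07944905] 0.004183673469387755
side [[485.66663974   0.         277.04466451]
 [  0.         485.66663974 202.08976867]
 [  0.           0.           1.        ]] [ 0.06972724 -0.75517219  1.00816274] [-2.35615819  0.56265899 -0.2172153 ] 0.0038520408163265304
```

View pics/top0.png

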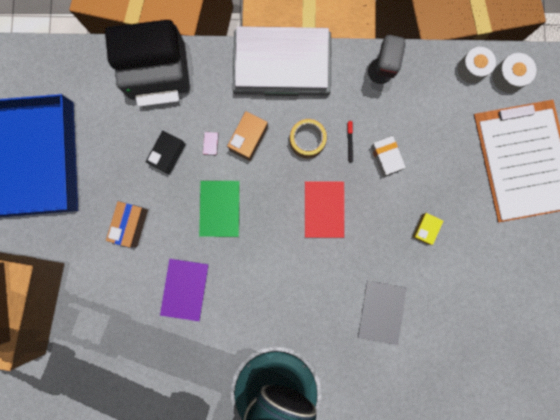

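View pics/side0.png

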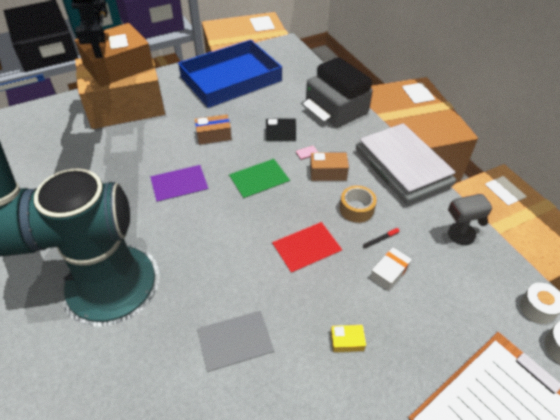

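Top view: the taped carton is at (126,224), and its look-alikes are the plain carton at (248,136) and the big cartons at the border. The black box is at (166,152), with the printer at (148,55) as a possible confusion. The white box with orange tape is at (389,156), against the paper and tray at (282,60). The yellow box is at (429,229). The green mat is at (219,209), with purple (184,290) and grey (383,312) look-alikes, and the red mat is at (325,210). I'll measure them next and crop the choices.

```bash
cat > h.py <<'E'
import cv2, numpy as np
from scipy.spatial.transform import Rotation as R
def world(c):
    K=c["intrinsics"]; z=c["z_map"]; v,u=np.indices(z.shape)
    P=np.stack([(u-K[0,2])/K[0,0]*z,(v-K[1,2])/K[1,1]*z,z],-1)
    W=P@R.from_rotvec(c["orientation"]).as_matrix().T+c["position"]; W[z==0]=np.nan
    return W
def ray_plane(c,uv,h):
    K=c["intrinsics"]; uv=np.atleast_2d(uv).astype(float)
    d=np.c_[(uv[:,0]-K[0,2])/K[0,0],(uv[:,1]-K[1,2])/K[1,1],np.ones(len(uv))]@R.from_rotvec(c["orientation"]).as_matrix().T
    p=np.asarray(c["position"]); return p[:2]+d[:,:2]*((h-p[2])/d[:,2])[:,None]
def rect(c,mask,h,seed):
    """component of mask at seed pixel -> metric min-area rect on plane h: centre, (long,short), yaw of long side"""
    n,l,st,_=cv2.connectedComponentsWithStats(mask.astype(np.uint8))
    u,v=seed; w=l[v-8:v+9,u-8:u+9]; w=w[w>0]; k=np.bincount(w).argmax()
    m=(l==k).astype(np.uint8)
    m=cv2.morphologyEx(m,cv2.MORPH_CLOSE,np.ones((9,9)))
    cn=max(cv2.findContours(m,cv2.RETR_EXTERNAL,cv2.CHAIN_APPROX_NONE)[0],key=cv2.contourArea)[:,0]
    p=ray_plane(c,cn,h)
    b=cv2.boxPoints(cv2.minAreaRect((p*1000).astype(np.float32)))/1000
    e1,e2=b[1]-b[0],b[2]-b[1]
    if np.linalg.norm(e1)<np.linalg.norm(e2): e1,e2=e2,e1
    yaw=np.arctan2(e1[1],e1[0]); yaw=(yaw+np.pi/2)%np.pi-np.pi/2
    return b.mean(0),(np.linalg.norm(e1),np.linalg.norm(e2)),yaw,m
E
cat > meas.py <<'E'
import sys; from h import *
c=dict(np.load("/tmp/top0.npz"))
W=world(c); H=W[...,2]
print("bench z", np.nanmedian(H[250:330,220:340]), np.nanstd(H[250:330,250:340]))
hsv=cv2.cvtColor(c["image"],cv2.COLOR_BGR2HSV)
sat=hsv[...,1]>130
out=c["image"].copy()
for n,uv,h,sz in (("brown",(126,224),.055,.105),("black",(166,152),.045,0),("white",(389,156),.04,0),("yellow",(429,229),.03,0),("plain",(248,136),.055,0),("green",(219,209),.003,0),("red",(325,210),.003,0)):
    m=sat if h<.01 else (abs(H-h)<.008)
    ce,s,y,mm=rect(c,m,h,uv)
    if h<.01: 
        pass
    print(n,ce.round(4),np.round(s,4),"yaw",round(y,3),"medH",np.nanmedian(H[mm>0]).round(4))
    cn=cv2.findContours(mm,cv2.RETR_EXTERNAL,cv2.CHAIN_APPROX_NONE)[0]; cv2.drawContours(out,cn,-1,(255,0,255),1)
print("tape", )
m=abs(H-.048)<.006; n,l,st,cc=cv2.connectedComponentsWithStats(m.astype(np.uint8))
for i in range(1,n):
    if st[i,4]>150: print(st[i],cc[i].round(0),ray_plane(c,cc[i],.048).round(3))
cv2.imwrite("pics/crop1.png",cv2.resize(out[90:260,90:460],None,fx=2.1,fy=2.1,interpolation=cv2.INTER_CUBIC))
E
python3 meas.py
```

```text
bench z -0.0005658023197091522 0.001932772352838869
brown [0.4286 0.3894] [0.1049 0.0679] yaw -0.247 medH 0.0544
black [0.6198 0.2993] [0.0947 0.0619] yaw -0.457 medH 0.0445
white [ 0.6206 -0.2839] [0.0901 0.0575] yaw 0.371 medH 0.0397
yellow [ 0.4325 -0.3883] [0.0701 0.0523] yaw -0.45 medH 0.0293
plain [0.6647 0.0846] [0.1057 0.0657] yaw -0.455 medH 0.0546
green [0.4771 0.1595] [0.1443 0.1012] yaw 0.018 medH 0.0024
red [ 0.4795 -0.1201] [0.1447 0.1016] yaw 0.013 medH 0.0024
tape
[464  46  32  32 731] [480.  61.] [[ 0.871 -0.519]]
[501  53  36  34 932] [518.  69.] [[ 0.851 -0.619]]
[ 63  95   8 115 290] [ 67. 152.] [[0.609 0.55 ]]
[235 112  30  46 268] [249. 135.] [[0.662 0.081]]
[290 119  37  36 507] [308. 137.] [[ 0.662 -0.072]]
[146 130  37  42 748] [164. 150.] [[0.62  0.299]]
[121 206  23  41 185] [133. 228.] [[0.418 0.37 ]]
[ 34 263  23  96 259] [ 45. 310.] [[0.208 0.58 ]]
```

View pics/crop1.png

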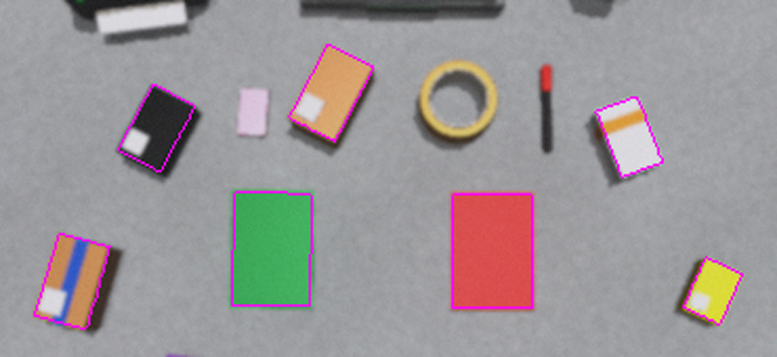

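```bash
python3 - <<'E'
from h import *
c=dict(np.load("/tmp/side0.npz")); hsv=cv2.cvtColor(c["image"],cv2.COLOR_BGR2HSV); W=world(c); H=W[...,2]
for n,uv,h in (("brown",(213,121),.055),("black",(281,127),.045),("white",(391,265),.04),("yellow",(348,336),.03),("green",(259,178),.003),("red",(307,246),.003)):
    m=(hsv[...,1]>110) if h<.01 else abs(H-h)<.008
    ce,s,y,mm=rect(c,m,h,uv); print(n,ce.round(4),np.round(s,4),round(y,3))
E
```

```text
brown [0.4264 0.3826] [0.1058 0.0778] -0.239
black [0.6169 0.2934] [0.094  0.0631] -0.468
white [ 0.6168 -0.2879] [0.0943 0.0574] 0.384
yellow [ 0.4287 -0.3927] [0.0704 0.0533] -0.426
green [0.475  0.1582] [0.1456 0.101 ] 0.01
red [ 0.4779 -0.121 ] [0.149  0.1044] 0.011
```

The crop confirms the choices. The carton at left has the blue tape, and the outlined black, white/orange and yellow boxes match their sizes. Top and side views agree to within about 4 mm, and the mats measure 280 mm apart. Next I'll pick the taped carton.

```bash
cat > act.py <<'E'
from cell import manip, inverse_kinematics, cams
from h import *
def ori(yaw):
    best=None
    return [R.from_matrix(np.c_[[0,0,-1.],y,np.cross([0,0,-1.],y)]).as_rotvec() for s in (1,-1) for y in [s*np.array([-np.sin(yaw),np.cos(yaw),0])]]
def choose(p,yaw):
    c=[]
    for o in ori(yaw):
        q=inverse_kinematics(p,o)
        if q is not None: c.append((np.abs(np.array(q)-manip.state()["joint_pos"]).max(),o,q))
    c.sort(key=lambda t:t[0]); print("cand",[(round(t[0],2),np.round(t[2],2)) for t in c]); return c[0][1]
def st(tag):
    s=manip.state(); print(tag,"t",round(s["clock"],1),"tcp",s["tool_pos"].round(4),"F",s["contact_force"].round(1),"w",round(s["gripper_width"],4))
def pick(xy,yaw,z,zup=.2,force=20):
    p=[*xy,zup]; o=choose(p,yaw); manip.move_pose(p,o); st("above")
    manip.move_linear([*xy,z],rate=.12); st("down")
    manip.set_gripper(0.0,force); st("grip")
    manip.move_linear([*xy,zup],rate=.12); st("lift")
def place(xy,yaw,z,zup=.2):
    p=[*xy,zup]; o=choose(p,yaw); manip.move_pose(p,o); st("over")
    manip.move_linear([*xy,z+.015],rate=.12); manip.move_linear([*xy,z],rate=.03); st("down")
    manip.dwell(.2); manip.set_gripper(.088); st("open")
    manip.move_linear([*xy,zup],rate=.12); st("up")
def shot(n):
    for k in ("top","side"):
        c=cams.capture(k); np.savez(f"/tmp/{k}{n}.npz",**c); cv2.imwrite(f"pics/{k}{n}.png",c["image"])
E
python3 - <<'E'
from act import *
pick((.428,.389),-.247,.018)
shot(1)
E
```

```text
cand [(np.float64(0.59), array([ 0.69,  0.11,  1.86,  0.  ,  1.17, -0.63])), (np.float64(2.55), array([ 0.69,  0.11,  1.86, -0.  ,  1.17,  2.51]))]
above t 1.4 tcp [0.4277 0.3899 0.2003] F [ 0.  -0.3  0.7] w 0.0883
down t 3.1 tcp [0.4286 0.3895 0.0189] F [-0.   0.6 -0.2] w 0.088
grip t 3.6 tcp [0.4284 0.3895 0.0185] F [-0.3 -0.   2.7] w 0.0647
lift t 5.2 tcp [0.4275 0.3886 0.1989] F [ 0.   0.2 -1.8] w 0.0649
```

```bash
python3 - <<'E'
from act import *
place((.4765,.1592),.012,.0215)
manip.move_pose([.55,.32,.2],manip.state()["tcp_rot"])
shot(2)
c=dict(np.load("/tmp/top2.npz")); H=world(c)[...,2]
ce,s,y,m=rect(c,abs(H-.058)<.008,.058,(219,209)); print(ce,s,y)
E
```

```text
cand [(np.float64(0.68), array([ 0.27, -0.04,  2.01, -0.  ,  1.17, -1.31])), (np.float64(2.46), array([ 0.27, -0.04,  2.01, -0.  ,  1.17,  1.83]))]
over t 6.3 tcp [0.4766 0.1597 0.2   ] F [ 0.2  0.7 -1.5] w 0.065
down t 8.4 tcp [0.4761 0.1591 0.0214] F [-2.6 -0.9  2.6] w 0.0648
open t 9.2 tcp [0.4766 0.1592 0.0215] F [ 0.6  0.8 -0.2] w 0.088
up t 10.8 tcp [0.4759 0.159  0.199 ] F [ 0.5 -0.5  0.1] w 0.0878
[0.47585118 0.15758422] (np.float32(0.10448497), np.float32(0.06334633)) 0.027492046
```

View pics/top2.png

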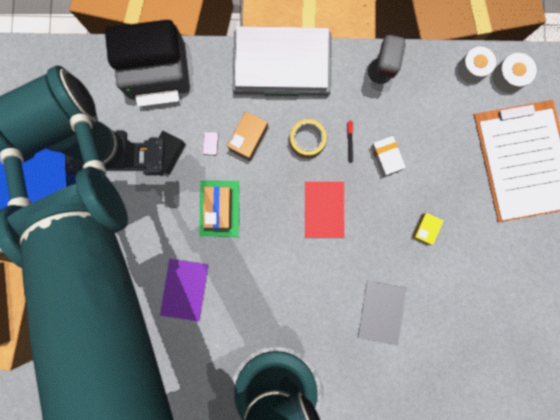

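The blue-taped carton stands on the green mat at (217,208), within about 2 mm of centre and square. Black box next, checking the grip before it is placed.

```bash
python3 - <<'E'
from act import *
pick((.6190,.2985),-.457,.011)
if abs(manip.state()["gripper_width"]-.060)<.003:
    place((.4790,-.1203),.012,.0145)
    manip.move_pose([.55,-.25,.25],manip.state()["tcp_rot"]); shot(3)
E
```

```text
cand [(np.float64(0.39), array([ 0.41,  0.31,  1.62, -0.  ,  1.21, -0.7 ])), (np.float64(3.54), array([ 0.41,  0.31,  1.62, -0.  ,  1.21,  2.44]))]
above t 12.1 tcp [0.619  0.2967 0.2002] F [-0.6  0.3 -0.1] w 0.0879
down t 13.8 tcp [0.6198 0.2988 0.0121] F [-0.6 -1.  -1.1] w 0.0878
grip t 14.4 tcp [0.6194 0.2988 0.0114] F [-0.4  1.   0.2] w 0.06
lift t 16.1 tcp [0.6184 0.2983 0.1987] F [-0.4 -0.4 -1.8] w 0.0596
cand [(np.float64(1.18), array([-0.3 , -0.05,  2.03,  0.  ,  1.17, -1.88])), (np.float64(1.96), array([-0.3 , -0.05,  2.03, -0.  ,  1.17,  1.26]))]
over t 17.7 tcp [ 0.4796 -0.1199  0.2002] F [ 0.3 -0.4 -2.2] w 0.0601
down t 19.9 tcp [ 0.4786 -0.1202  0.0143] F [-0.6  1.7 -0.1] w 0.0599
open t 20.7 tcp [ 0.4791 -0.1203  0.0146] F [-0.6  0.1 -0.1] w 0.0881
up t 22.4 tcp [ 0.4784 -0.1201  0.1991] F [ 0.2 -0.8 -0.3] w 0.0876
```

View pics/top3.png

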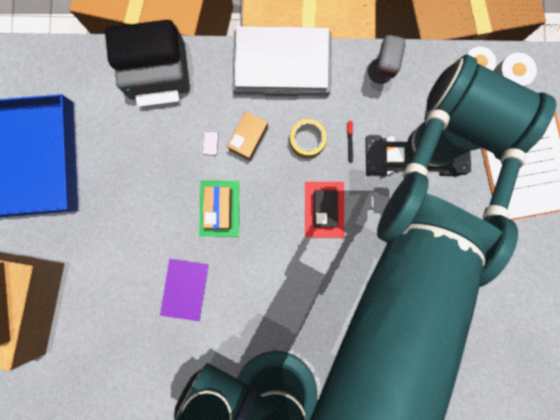

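View pics/side3.png

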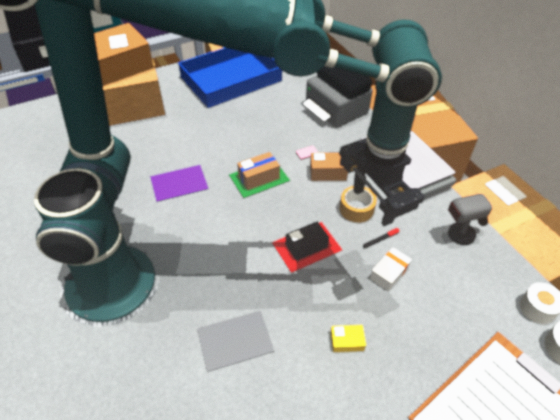

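The black box is centred on the red mat at top (325,208), and the carton is still on the green mat. White box next.

```bash
python3 - <<'E'
from act import *
c=dict(np.load("/tmp/top3.npz")); H=world(c)[...,2]
print(rect(c,abs(H-.048)<.008,.048,(325,209))[:3])
print(rect(c,abs(H-.058)<.008,.058,(217,209))[:3])
pick((.6198,-.2845),.371,.008)
if abs(manip.state()["gripper_width"]-.055)<.003:
    place((.4780,.0196),.012,.0085)
    manip.move_pose([.48,-.33,.25],manip.state()["tcp_rot"]); shot(4)
    c=dict(np.load("/tmp/top4.npz")); H=world(c)[...,2]
    print(rect(c,abs(H-.04)<.008,.04,(272,209))[:3])
E
```

```text
(array([ 0.4790281 , -0.12137467], dtype=float32), (np.float32(0.09468525), np.float32(0.05877959)), np.float32(0.01138103))
(array([0.47585118, 0.15758422], dtype=float32), (np.float32(0.10448497), np.float32(0.06334633)), np.float32(0.027492046))
cand [(np.float64(0.36), array([-0.47,  0.3 ,  1.63,  0.  ,  1.21, -2.41])), (np.float64(2.78), array([-0.47,  0.3 ,  1.63,  0.  ,  1.21,  0.73]))]
above t 23.6 tcp [ 0.6188 -0.2827  0.1983] F [ 0.3  0.7 -0. ] w 0.0879
down t 25.4 tcp [ 0.6205 -0.2849  0.0091] F [ 0.1 -0.9  0.4] w 0.0882
grip t 26.0 tcp [ 0.6198 -0.2844  0.0081] F [-0.5  0.5  0.8] w 0.0548
lift t 27.7 tcp [ 0.6193 -0.2842  0.1988] F [ 0.1  1.  -1.6] w 0.0551
cand [(np.float64(0.81), array([-0.01, -0.08,  2.06, -0.  ,  1.17, -1.59])), (np.float64(3.96), array([-0.01, -0.08,  2.06, -0.  ,  1.17,  1.55]))]
over t 29.0 tcp [0.4788 0.0191 0.2003] F [ 0.5  0.  -1. ] w 0.0546
down t 31.3 tcp [0.4778 0.0196 0.0082] F [ 0.2 -0.2 -1.2] w 0.055
open t 32.1 tcp [0.478  0.0196 0.0085] F [-0.  -0.1 -0.8] w 0.0877
up t 33.9 tcp [0.4774 0.0196 0.1991] F [-0.9 -0.2  0.2] w 0.0881
(array([0.478674 , 0.0190764], dtype=float32), (np.float32(0.08769479), np.float32(0.054058824)), np.float32(0.01790905))
```

View pics/top4.png

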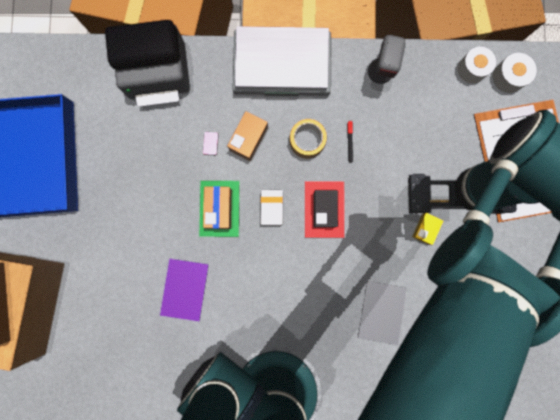

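The white box stands between the mats at (272,208), measured at (0.479, 0.019). Last is the yellow box, onto the carton.

```bash
python3 - <<'E'
from act import *
pick((.4315,-.3890),-.45,.004,force=12)
if abs(manip.state()["gripper_width"]-.050)<.003:
    place((.4762,.1586),.017,.0625)
    manip.move_pose([.40,.42,.3],manip.state()["tcp_rot"]); manip.dwell(.3); shot(5)
    c=dict(np.load("/tmp/top5.npz")); H=world(c)[...,2]
    for n,h,uv in (("yellow",.088,(217,208)),("brown",.058,(217,208)),("white",.04,(272,208)),("black",.048,(325,208)),("plain",.055,(248,136))):
        m=(H>.045)&(H<.1) if n=="brown" else abs(H-h)<.008
        print(n,*rect(c,m,h,uv)[:3])
    m=cv2.resize(c["image"][90:270,150:370],None,fx=3,fy=3,interpolation=cv2.INTER_CUBIC); cv2.imwrite("pics/crop5.png",m)
E
```

```text
cand [(np.float64(0.33), array([-0.78,  0.12,  1.85, -0.  ,  1.17, -1.9 ])), (np.float64(3.47), array([-0.78,  0.12,  1.85, -0.  ,  1.17,  1.24]))]
above t 35.8 tcp [ 0.4314 -0.3882  0.1994] F [ 0.8 -0.2  0.4] w 0.0882
down t 37.5 tcp [ 0.4321 -0.3896  0.0049] F [-0.2  0.4  0.2] w 0.0882
grip t 38.2 tcp [ 0.4315 -0.389   0.004 ] F [-0.   0.5  0.5] w 0.0501
lift t 40.0 tcp [ 0.4311 -0.3886  0.199 ] F [ 0.4 -0.6 -1.3] w 0.0498
cand [(np.float64(1.05), array([ 0.27, -0.04,  2.01,  0.  ,  1.17, -1.32])), (np.float64(3.72), array([ 0.27, -0.04,  2.01,  0.  ,  1.17,  1.83]))]
over t 42.0 tcp [0.4766 0.1579 0.2   ] F [-0.6 -0.6 -0.2] w 0.0503
down t 43.8 tcp [0.4761 0.1586 0.0623] F [ 0.3 -0.  -0.7] w 0.0503
open t 44.7 tcp [0.4762 0.1586 0.0625] F [-0.2 -0.6  0.1] w 0.0881
up t 46.0 tcp [0.4755 0.1584 0.199 ] F [-0.1 -0.1 -0.5] w 0.0879
yellow [0.47675034 0.15650317] (np.float32(0.06917535), np.float32(0.04912622)) 0.028241634
brown [0.47586712 0.15670162] (np.float32(0.10392951), np.float32(0.066048265)) 0.018044949
white [0.478674  0.0190764] (np.float32(0.08769479), np.float32(0.054058824)) 0.01790905
black [ 0.47903657 -0.12137457] (np.float32(0.09466835), np.float32(0.05877959)) 0.011380911
plain [0.6651105  0.08431889] (np.float32(0.10465384), np.float32(0.06584)) -0.45471323
```

View pics/crop5.png

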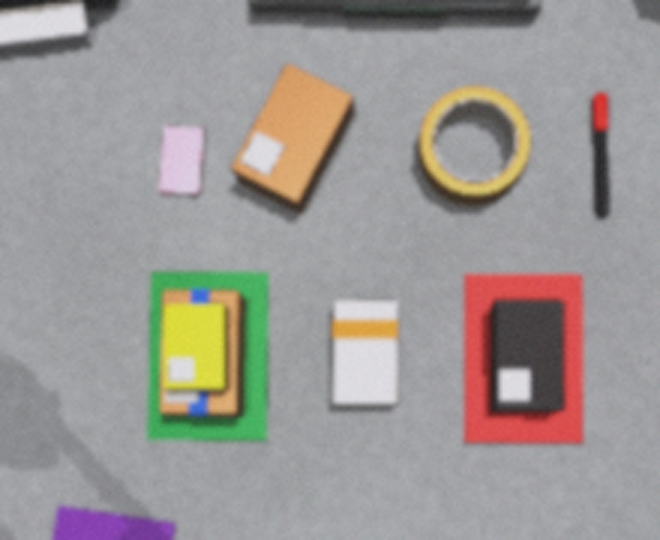

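View pics/side5.png

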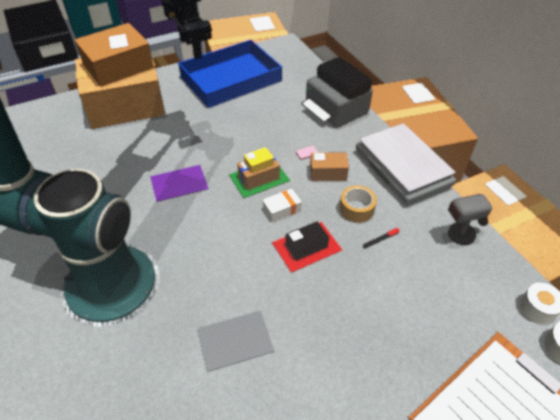

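All four are in place: yellow on the carton at side (260,160), white at (283,205), black at (307,240). The plain carton and the tape roll look undisturbed and the arm is clear, so I'm handing in.

```bash
python3 -c "
from act import *
st('end'); order=__import__('cell').order; print(order.close_job())"
```

```text
end t 47.5 tcp [0.4004 0.4194 0.2999] F [ 0.3 -0.3  0.1] w 0.0878
the job is handed in; nothing more can be done
None
```

I placed the four boxes in the required order, one grasp each with no retries, and handed the job in at about 47.5 s; it reports no verdict.

The last measurements, taken from the top camera just before handing in, put each box well inside its limit:

| Box | Offset from target | Limit |
|---|---|---|
| Blue-taped carton on the green mat | about 3 mm | 15 mm |
| Black box on the red mat | about 1.5 mm | 15 mm |
| White box at the midpoint | about 1 mm | 15 mm |
| Yellow box on the carton | about 1 mm | 13 mm |

- **Squareness:** all four are within about 0.02 rad of square.
- **Bystanders:** the untaped carton measured within 1 mm of where it started. The tape roll looks unmoved in the picture, but I did not measure it again.
- **Robot at hand-in:** the gripper was open and clear of everything, with no contact force beyond noise.
- **Disagreement:** in the first pictures the side camera put things 1 to 7 mm from where the top camera did; the largest gap was on the carton, where the side mask included one of its faces. I relied mainly on the top view, and the finger widths at each grip matched the box widths. The final positions come from the top view only; the side picture I only looked at.

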